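# Clamp the sanding block with the zigzag gate lever

### The job

Clamp the sanding block in the bench clamp so that small parts can be rubbed on it. First lay the block flat in the open clamp, lengthwise between the fixed fence and the rubber pad, centred on the bed, and let go of it; only then work the ball-headed lever leg by leg through the zigzag gate, pushing it across each row and along each side in turn, until it stands in the dead end of the last row, so that the jaw holds the block against the fence. Leave the things standing around in their places.

Things in the scene. Friction and masses are not known exactly. Their poses are not given: they have to be found in the camera images.
- sanding_block: loose cork block wrapped in brown-red sandpaper, 55 x 95 x 32 mm (x, y, z of its own axes: y is its length), 0.1 to 0.2 kg; origin at the centre of its underside (reads 1.5 mm below the surface it lies on), z up
- clamp_bed: fixed bench clamp: grey bed plate 92 x 306 x 12 mm on the table; place and yaw (up to 0.32 rad) vary. Origin on the table, on the bed's long centre line; x across the bed, away from the robot (-46 to 46 mm); y along it to the robot's left (-160 to 146 mm). Fence at the left end, gate at the right, the jaw between them closes along +y; gap fence to pad 146 mm when open
- gate: steel gate plate over the bed's right end, on four posts, axes and plan origin as clamp_bed: x -45 to 45, y -153 to -58 mm, underside (its origin's height) 75, top 81 mm above the table. Zigzag slot 15 mm wide: three rows along x at y = -133.5 (first), -105.5, -77.5 mm (third); first and second joined only at their far ends (x = +15 mm), second and third only at the near ends (x = -15 mm)
- gate_end (a point): the end notch: far end (away from the robot) of the gate's third row, on the gate's top (81 mm above the table), where the stem finally stands. Way of the lever: first row to its far end, along +y to the second row, across to its near end (robot's side), along +y to the third row, across to its far end. There the jaw cannot spring back
- fence: fixed steel fence across the bed, 70 x 16 x 25 mm; origin at the centre of its underside on the bed's top (12 mm above the table), 132 mm to the +y side of the clamp_bed origin; the block bears on its -y face, 8 mm from its centre
- jaw_pad: black rubber pad on the sliding steel jaw, 66 x 8 mm, top 37 mm above the table; origin at its centre in plan, on the bed's top; its +y face, 4 mm from the origin, presses the block. It gives on springs by up to 9 mm: 1.2 N at first touch, 0.3 N more per mm; pressed in about 5 mm when the block is held and the lever is in the third row
- pocket (a point): point on the bed's top (12 mm above the table), on the bed's centre line, where the middle of the block's underside lies once it is held against the fence (76.5 mm to the +y side of the clamp_bed origin)
- knob (a point): centre of the black ball, 32 mm across, on the lever's round steel stem (10 mm thick), 105 mm from the lever's pivot, which rides on the jaw slide on the bed's centre line, 34 mm above the table; the ball's centre thus stands 132 to 139 mm above the table. It can be pushed from any side and is not sprung
- jaw_slide (a joint): travel of the jaw and lever along the clamp_bed's +y (m): about 0 in the first row (as at the start, jaw open), 0.028 in the second, 0.056 in the third; slot play 2.5 mm either way. Needs about 5 N to move, up to 9 N once the pad presses, and stays where it is left
- gate_lever (a joint): lean of the lever across the bed (rad): 0 upright, positive with the ball away from the robot (clamp_bed +x), negative towards the robot; -0.33 in the middle of the near side leg, +0.33 in the far one; slot ends just beyond. Needs about 1 N at the ball, stays where it is left. Starts anywhere from upright to fully towards the robot, in the first row
- wood_foot: bystander: turned wooden disc 60 x 60 x 18 mm, origin at the centre of its underside
- wax_tin: bystander: round white tin 69 x 69 x 26 mm, origin at the centre of its underside
- steel_beaker: bystander: plain steel beaker 50 x 50 x 77 mm, origin at the centre of its underside
- glue_cap: bystander: ribbed white cap 18 x 18 x 22 mm, origin at the centre of its underside

How it is judged:
On the way, in this order (a step that is already met when the one before it is completed fails the run):
1. the block lies flat on the bed between fence and pad, let go, with the lever still in the first row (z of sanding_block in the frame of pocket between -0.006 and 0.004 m and x of sanding_block in the frame of pocket between -0.02 and 0.02 m and y of sanding_block in the frame of pocket between -0.06 and 0.006 m and angle between sanding_block's own z axis and vertical below 0.06 rad and angle between the y axis of sanding_block and the y axis of clamp_bed, either way round below 0.35 rad and contact force between the fingers and sanding_block below 0.1 N and value of joint jaw_slide below 0.008 m), for 0.2 s.
2. the lever is at the near end (robot's side) of the second row (value of joint jaw_slide between 0.023 and 0.033 m and value of joint gate_lever below -0.2 rad), for 0.05 s.
At the end, for the whole second after the job is handed in: Lever at the far end of the third row (lean over 0.18 rad, jaw travel over 51 mm); block flat on the bed at rest, pressed by pad and fence (over 0.8 and 0.5 N), within 20 mm of the bed's centre line, 6 mm of its clamped place along the bed, and square within 0.1 rad (value of joint jaw_slide above 0.051 m and value of joint gate_lever above 0.18 rad and z of sanding_block in the frame of pocket between -0.006 and 0.004 m and x of sanding_block in the frame of pocket between -0.02 and 0.02 m and y of sanding_block in the frame of pocket between -0.006 and 0.006 m and angle between sanding_block's own z axis and vertical below 0.06 rad and angle between the y axis of sanding_block and the y axis of clamp_bed, either way round below 0.1 rad and contact force between jaw_pad and sanding_block above 0.8 N and contact force between fence and sanding_block above 0.5 N and linear speed of sanding_block below 0.01 m/s); the robot touches nothing.
It fails at once if a thing standing around is shifted by more than 30 mm (distance of any of wood_foot, wax_tin, steel_beaker, glue_cap from where it was at the start of the episode above 0.03 m).
It also fails if it takes over 64 s, if anything falls off the work surface, if the arm or the gripper's body presses on something with over 40 N, if the wrist force passes 120 N, or if a joint passes its speed limit or range.

### The arm

A 6-joint arm with a two-finger parallel gripper is mounted at the origin on a cart in front of the work surface, level with it; the furniture and walls round the work are solid. World frame = base frame: x ahead of the robot, y to its left, z up, the work surface at z = 0. Lengths are in m, angles in rad, forces in N, time in s.
With the tool pointing down it reaches from about 0.225 to 0.725 m from the base axis. Payload 3.1 kg.
Tool frame: the origin (TCP) lies on the centre line of the jaws, within the pads' length; the fingertips stand 22 mm ahead of it and the grasp point (between the pads) lies 3 mm ahead of it; z points along the fingers, y is the line along which they close (so a half turn about z gives the same grasp; the last joint's range is limited). The gripper opens to 85 mm and grips with 20 to 120 N. Pads are 22 mm wide; open, the fingers measure 114 mm over their backs; the gripper's body (76 mm by 85 mm) begins 54 mm behind the grasp point. The pads swing forward as they close: fully open they stand 13 mm farther back than shut.
Start: joints at [-1.469, 0.048, 0.099, 1.622, 0, 1.443], TCP at [0.12, -0.511, 0.253] pointing down, gripper open.
Joint ranges: [-2.91, 2.91], [-0.99, 1.94], [-1.21, 1.42], [-2.12, 2.29], [-1.49, 1.47], [-3.14, 3.14]. Speed limits (rad/s): [2.79, 2.79, 3.14, 3.14, 3.14, 3.14].

### API

Orientations are given as a rotation vector (axis times angle).
In Python, from cell import robot, claw, kinematics, sensors, cams, workorder gives the robot as it stands. The module is installed in compiled form; this text tells all that it offers. Calls block until the motion is done:
- robot.move_pose(position, orientation): joint-space move of the TCP to a pose.
- robot.move_straight(position, v=0.15, frame=None, contact_N=None): straight line of the TCP; frame=None keeps the orientation; v is the mean speed in m/s. With contact_N (N) it stops when the force on the tool has changed by that much, and returns True; else False.
- robot.move_j(angles): joint-space move.
- claw.gripper_open() and claw.close(grasp_force=None): open the fingers fully, or close them until they stop; grasp_force is the grip in N (None keeps the last).
- robot.wait(seconds).
- kinematics.ik(position, orientation): joint angles nearest the present ones, or None.
- sensors.state(): the state.
- cams.capture(name): name is "side" or "top"; returns a dict with "pixels" (384x512x3 uint8, red, green, blue), "z_map" (384x512 float32, m along the optical axis (not along the pixel's ray), 0 where there is no reading), "fx", "fy", "cx", "cy" (pixels), "k1" (the pictures are not rectified: a ray, as slopes to the right and down, at radius r is drawn at 1 + k1 r^2 times it, then the intrinsics apply), "rvec" (rotation vector, rad) and "tvec" (3), from world to camera coordinates, as OpenCV has them. Camera axes: x right, y down, z forward; pixel columns grow to the right and rows downward; lengths in m; the calibration is good to about 2 mm. A picture is of the moment at which its call begins.
A pose or a line that the arm cannot do raises robot.PlanningError and nothing moves.
- workorder.hand_in(): hands the job in; it is judged then, once.
The state is a dict: "t": time; "joint_pos": joint angles; "joint_velocities": joint speeds; "tau": joint torques, N m; "eef_pos": TCP position; "tool_rot": TCP orientation; "ft_force": force on the tool from outside, world axes, zero at the start; "wrist_torque": the same for the moment, N m; "gripper_width": opening from 0.0 (shut) to 1.0 (fully open); "grasp_force": force on a finger pad.
Only numpy, scipy, OpenCV 4.12 (cv2) and the standard library are available. Lean on these libraries where they do the work, as an engineer would, in place of code of your own. Each camera call takes 0.05 s, during which the arm holds its last target. There are 200 camera calls.

## Working session

There is one attempt and no reset: what is moved stays moved. The work goes in short steps, each a Python script; the robot and the scene stay as the last script left them, time stands still between calls to the robot, and variables do not carry over. Pictures are saved under pics/ and viewed, at most 10 in all, crops included, and the job is handed in when it is done.

```bash
mkdir -p pics; cat > h.py <<'E'
import numpy as np, cv2
from cell import robot, claw, kinematics, sensors, cams, workorder
def cap(n):
    d=cams.capture(n); np.save(f'{n}.npy',d,allow_pickle=True); return d
def load(n): return np.load(f'{n}.npy',allow_pickle=True).item()
def world(d):
    # world xyz for all pixels
    h,w=d['z_map'].shape
    v,u=np.mgrid[0:h,0:w].astype(float)
    K=np.array([[d['fx'],0,d['cx']],[0,d['fy'],d['cy']],[0,0,1]])
    p=cv2.undistortPoints(np.stack([u,v],-1).reshape(-1,1,2),K,np.array([d['k1'],0,0,0.])).reshape(h,w,2)
    z=d['z_map'].astype(float)
    P=np.dstack([p[...,0]*z,p[...,1]*z,z])
    R=cv2.Rodrigues(np.array(d['rvec'],float))[0]
    W=(P-np.array(d['tvec']).reshape(3))@R
    W[z==0]=np.nan
    return W
E
python3 - <<'E'
from h import *
for n in('top','side'):
    d=cap(n); cv2.imwrite(f'pics/{n}0.png',cv2.resize(d['pixels'][...,::-1],(800,600),interpolation=cv2.INTER_CUBIC))
s=sensors.state();print(s['t'],s['eef_pos'],s['tool_rot'],s['gripper_width'],d['k1'])
E
```

```text
0.1 [ 0.11949305 -0.51068102  0.25217602] [-3.11864718e+00 -3.59869471e-01  3.41238439e-05] 0.9988508259399667 -0.12245294063178855
```

View pics/top0.png

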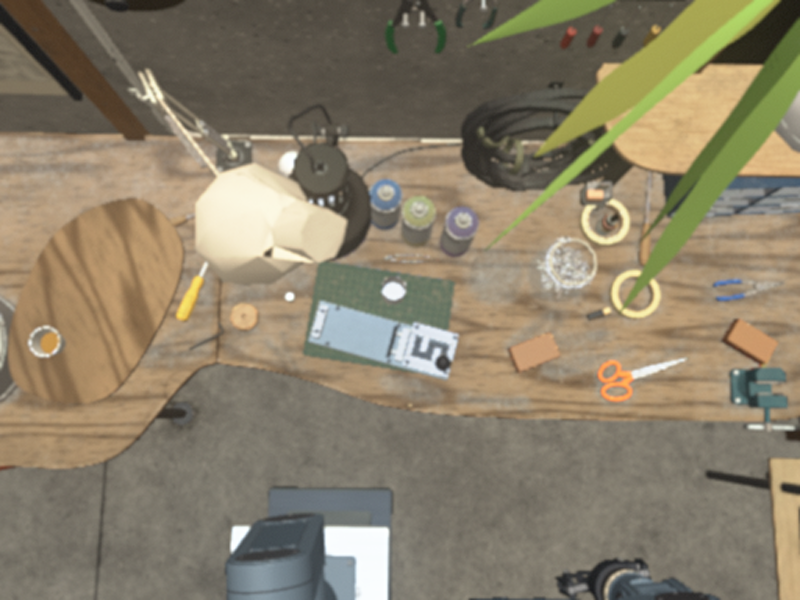

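View pics/side0.png

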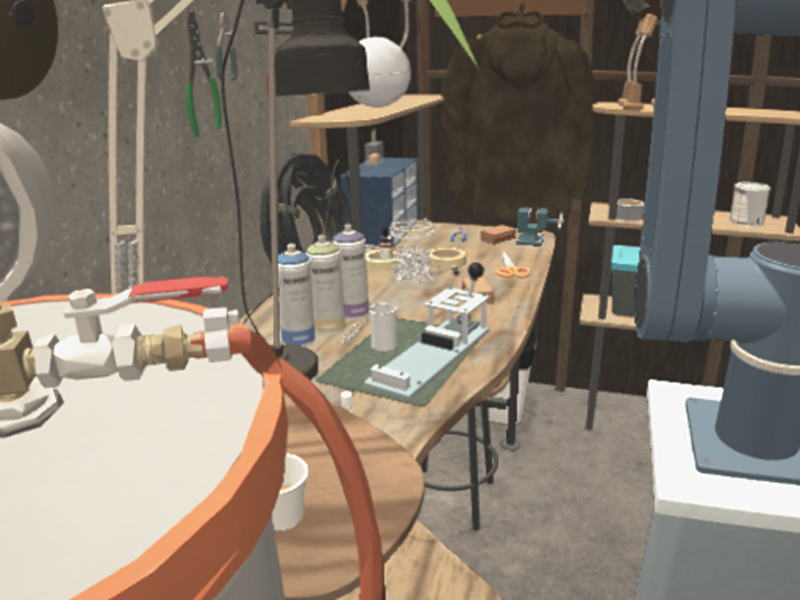

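The top view shows the clamp bed from about (313,320) to (457,355), with the gate at its right end and the ball at (443,362). The block is at (534,352), the beaker at (394,290), the cap at (290,297) and the foot at (244,317). In the side view the lever stands at the gate's right-hand row. I'll enlarge the area and compute positions.

```bash
python3 - <<'E'
from h import *
d=load('top');W=world(d)
c=d['pixels'][175:255,190:370,::-1]
cv2.imwrite('pics/crop1.png',cv2.resize(c,None,fx=4.4,fy=4.4,interpolation=cv2.INTER_CUBIC))
R=cv2.Rodrigues(np.array(d['rvec']))[0];print('cam',-R.T@np.array(d['tvec']).reshape(3))
def comp(zlo,zhi,u0,u1,v0,v1):
    m=np.zeros(W.shape[:2],bool);s=W[v0:v1,u0:u1];m[v0:v1,u0:u1]=(s[...,2]>zlo)&(s[...,2]<zhi);return m
def rect(m,name):
    n,l,st,_=cv2.connectedComponentsWithStats(m.astype(np.uint8))
    for i in range(1,n):
        if st[i,4]>8:
            p=W[l==i];r=cv2.minAreaRect((p[:,:2]*1000).astype(np.float32));print(name,st[i],'z',np.median(p[:,2]).round(4),np.round(p[:,:2].mean(0),4),np.round(r[0],1),np.round(r[1],1),round(r[2],1))
rect(comp(.022,.045,310,380,200,250),'block')
rect(comp(.006,.02,190,310,190,250),'bed')
rect(comp(.028,.05,190,300,190,250),'fence/jaw')
rect(comp(.07,.09,190,310,190,250),'gate')
rect(comp(.11,.17,190,310,190,250),'ball')
rect(comp(.010,.1,130,310,160,210),'others')
E
```

```text
cam [ 0.37203137 -0.13733047  1.6439125 ]
block [326 213  33  25 478] z 0.0295 [ 0.5122 -0.4633] [ 512.2 -463.5] [55.1 96. ] 22.5
bed [260 190   4   4  10] z 0.0077 [ 0.6219 -0.1996] [ 621.7 -199.3] [11.9  9.1] 64.4
bed [ 196  193   65   43 1264] z 0.0113 [ 0.5481 -0.0906] [549.1 -95.4] [216.2  99.3] 75.7
bed [280 203   8   6  12] z 0.0086 [ 0.5749 -0.2719] [ 573.2 -272.5] [25.7 12. ] 59.1
bed [251 215   6  10  29] z 0.0112 [ 0.529  -0.1736] [ 528.7 -173.4] [ 9.6 31.7] 74.7
bed [263 215  10  15  38] z 0.0165 [ 0.5177 -0.2197] [ 520.9 -222.5] [29.9 45.6] 81.5
bed [273 217  12  11  33] z 0.0166 [ 0.5256 -0.2536] [ 525.3 -250.3] [21.8 43.5] 39.4
bed [261 235  26   9  46] z 0.0103 [ 0.4654 -0.2374] [ 463.7 -239.7] [86.6  8.2] 75.5
fence/jaw [246 190   9   4  11] z 0.0385 [ 0.6147 -0.1585] [ 614.7 -159.3] [27.7  4.9] 74.0
fence/jaw [200 195  10  22 108] z 0.0358 [ 0.5699 -0.012 ] [570.  -11.9] [16.5 69.9] 75.2
fence/jaw [248 209  15  23 162] z 0.0366 [ 0.5248 -0.1785] [ 525.6 -176.7] [34.1 69.8] 76.6
gate [258 207  36  35 557] z 0.0804 [ 0.5119 -0.2384] [ 509.4 -241.1] [95.2 90.1] 75.2
ball [279 227  10  11  85] z 0.1462 [ 0.4782 -0.2613] [ 478.1 -261.4] [27.8 30. ] 45.5
others [283 160  17   5  58] z 0.0335 [ 0.7206 -0.2956] [ 723.4 -296.7] [52.9 13.6] 88.2
others [245 177  15  18 116] z 0.0507 [ 0.6381 -0.1663] [ 636.  -165.9] [49.6 45.7] 1.2
others [183 188   6   5  23] z 0.0206 [0.6225 0.0535] [623.4  53.8] [15.4 14.2] 50.9
others [200 193  61  17 386] z 0.0141 [ 0.5788 -0.0703] [583.3 -95.4] [198.7  57. ] 88.3
others [147 194  19  16 232] z 0.017 [0.581  0.1505] [582.6 150.6] [60.  51.5] 89.7
others [264 207  12   3  23] z 0.0798 [ 0.5575 -0.219 ] [ 558.6 -222.2] [ 7.7 35.4] 0.9
```

View pics/crop1.png

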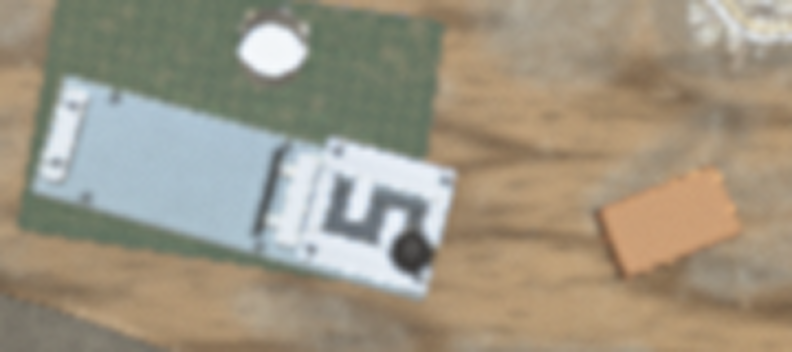

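The enlarged crop agrees with the fitted numbers: fence on the left, pad at about (268,195), gate on the right, ball at (410,250) near the first row's near end, and block at (670,222). Next I check IK and how close the lamp is.

```bash
cat >> h.py <<'E'
PSI=-0.2585; XB=np.array([np.cos(PSI),np.sin(PSI)]); YB=np.array([-np.sin(PSI),np.cos(PSI)]); O=np.array([.5363,-.1393])
def bed(x,y,z): return np.r_[O+XB*x+YB*y,z]
def ori(a): # tool down, closing line at world angle a-90deg
    return np.pi*np.array([np.cos(a/2),np.sin(a/2),0])
E
python3 - <<'E'
from h import *
d=load('top');W=world(d)
s=W[100:185,120:230].reshape(-1,3); s=s[s[:,2]>.15]; print('lamp',np.nanmin(s,0),np.nanmax(s,0))
for lo in(.15,.3,.45,.6):
    q=s[(s[:,2]>lo)&(s[:,2]<lo+.15)]
    if len(q): print(lo,len(q),q.min(0).round(3),q.max(0).round(3))
g=np.deg2rad
b=np.array([.5122,-.4635])
for n,p,A in(('block',np.r_[b,.026],(112.5,-67.5)),('place',bed(0,66,.039)*1 if 0 else bed(0,.066,.039),(75.2,-104.8)),('placehi',bed(0,.066,.25),(75.2,-104.8)),('ball',bed(-.025,-.133,.132),(-14.8,165.2)),('ballend',bed(.034,-.0775,.25),(-14.8,165.2))):
    for a in A:
        q=kinematics.ik(p,ori(g(a))); print(n,a,p.round(3),None if q is None else np.round(q,2))
E
```

```text
lamp [ 0.5098945  -0.10449851  0.47912418] [0.7359523  0.09993455 0.95464066]
0.45 529 [ 0.608 -0.104  0.479] [ 0.736 -0.001  0.6  ]
0.6 1091 [ 0.648 -0.096  0.6  ] [0.705 0.1   0.75 ]
block 112.5 [ 0.512 -0.464  0.026] [-0.83  0.54  0.24  1.28  0.    0.35]
block -67.5 [ 0.512 -0.464  0.026] [-0.83  0.54  0.24  1.28  0.   -2.8 ]
place 75.2 [ 0.553 -0.075  0.039] [-0.26  0.2  -0.17  1.21  0.    1.57]
place -104.8 [ 0.553 -0.075  0.039] [-0.26  0.2  -0.17  1.21  0.   -1.57]
placehi 75.2 [ 0.553 -0.075  0.25 ] [-0.26  0.13  0.19  1.62  0.    1.57]
placehi -104.8 [ 0.553 -0.075  0.25 ] [-0.26  0.13  0.19  1.62  0.   -1.57]
ball -14.8 [ 0.478 -0.261  0.132] [-0.62  0.11 -0.08  1.38 -0.    2.78]
ball 165.2 [ 0.478 -0.261  0.132] [-0.62  0.11 -0.08  1.38  0.   -0.37]
ballend -14.8 [ 0.549 -0.223  0.25 ] [-0.5   0.23  0.29  1.63 -0.    2.9 ]
ballend 165.2 [ 0.549 -0.223  0.25 ] [-0.5   0.23  0.29  1.63  0.   -0.24]
```

```bash
python3 - <<'E'
from h import *
g=np.deg2rad; b=[.5122,-.4635]
def st(t): s=sensors.state();print(t,round(s['t'],2),s['eef_pos'].round(4) if hasattr(s['eef_pos'],'round') else s['eef_pos'],'F',np.round(s['ft_force'],1),'w',round(s['gripper_width'],3),'gf',s['grasp_force'])
robot.move_pose([*b,.13],ori(g(112.5))); st('above')
print(robot.move_straight([*b,.027],v=.12,contact_N=10)); st('down')
claw.close(30); st('closed')
robot.move_straight([*b,.20],v=.15); st('lift')
robot.move_straight(bed(0,.066,.20),v=.2,frame=ori(g(75.2))); st('over')
d=cap('side');cv2.imwrite('pics/side1.png',cv2.resize(d['pixels'][130:290,200:400,::-1],(750,600),interpolation=cv2.INTER_CUBIC))
E
```

```text
above 1.63 [ 0.5115 -0.4644  0.1306] F [-0.1  1.4 -0.3] w 1.001 gf 0.0
False
down 2.64 [ 0.5128 -0.4642  0.0283] F [0.3 0.5 0.5] w 1.002 gf 0.0
closed 3.03 [ 0.5131 -0.4641  0.0285] F [0.3 0.5 3.2] w 0.637 gf 34.43106651306152
lift 4.33 [ 0.5117 -0.463   0.1983] F [ 0.3  0.8 -1.7] w 0.638 gf 33.86011719703674
over 6.43 [ 0.5531 -0.0761  0.2   ] F [-0.3 -0.5 -2. ] w 0.635 gf 33.85083317756653
```

View pics/side1.png

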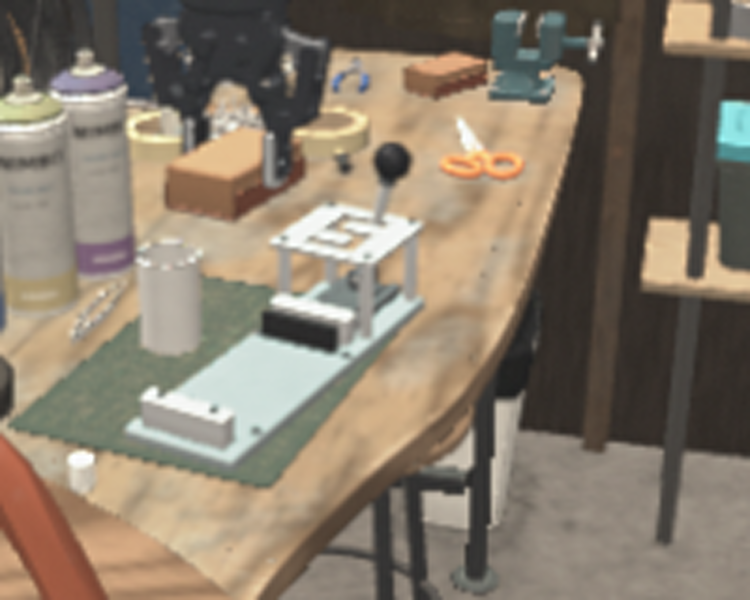

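The block is held level between the fingers at (235,170), and the bed below is clear. Now I lower it, release it and look.

```bash
python3 - <<'E'
from h import *
def st(t): s=sensors.state();print(t,round(s['t'],2),np.round(s['eef_pos'],4),'F',np.round(s['ft_force'],1),'w',round(s['gripper_width'],3))
robot.move_straight(bed(0,.066,.055),v=.15)
print(robot.move_straight(bed(0,.066,.038),v=.03,contact_N=4)); st('down')
claw.gripper_open(); robot.wait(.3); st('open')
robot.move_straight(bed(0,.066,.20),v=.2)
robot.move_pose(bed(-.15,-.10,.25),ori(np.deg2rad(165.2)));st('away')
d=cap('top');W=world(d)
s=W[175:255,180:310];m=((s[...,2]>.038)&(s[...,2]<.052)).astype(np.uint8)
n,l,stt,_=cv2.connectedComponentsWithStats(m)
for i in range(1,n):
    if stt[i,4]>60:
        p=s[l==i];r=cv2.minAreaRect((p[:,:2]*1000).astype(np.float32));dd=np.array(r[0])/1000-O;print(r,'bed',dd@XB,dd@YB,np.median(p[:,2]))
p=s[(s[...,2]>.125)&(s[...,2]<.16)];c,_=cv2.minEnclosingCircle((p[:,:2]*1000).astype(np.float32));dd=np.array(c)/1000-O;print('ball',dd@XB,dd@YB,p[:,2].max())
cv2.imwrite('pics/top2.png',cv2.resize(d['pixels'][165:270,170:310,::-1],(800,600),interpolation=cv2.INTER_CUBIC))
E
```

```text
True
down 8.1 [ 0.5532 -0.0755  0.0404] F [0.2 0.1 3.3] w 0.629
open 8.82 [ 0.5521 -0.0752  0.0392] F [ 0.1 -0.9  0.1] w 0.995
away 11.48 [ 0.3657 -0.1974  0.2495] F [-0.1 -0.2 -0.8] w 0.999
((551.3289184570312, -76.89913940429688), (94.25484466552734, 55.131446838378906), 74.86445617675781) bed -0.0014219990160375187 0.0641694141462337 0.04241071885486519
ball -0.02450809468519012 -0.13222660037287226 0.1593471778451116
```

View pics/top2.png

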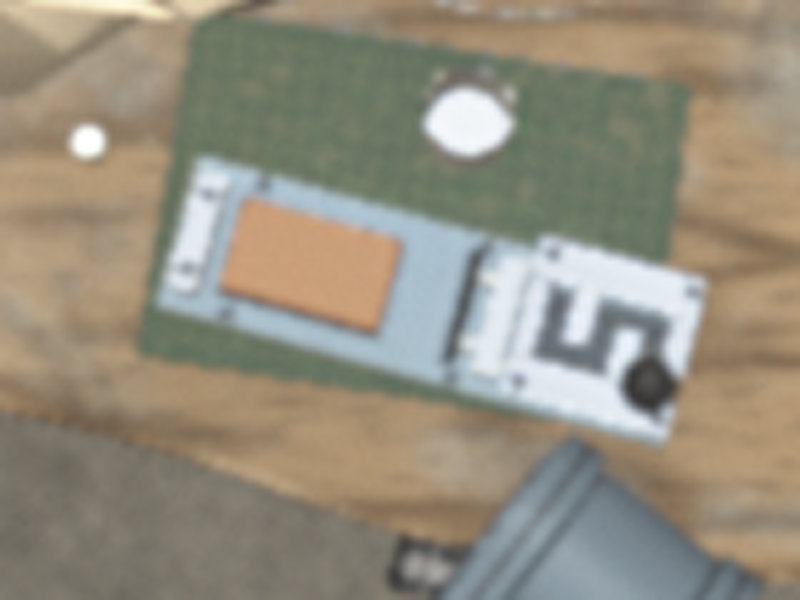

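The block (310,265) lies square and centred on the bed, and the ball (650,382) is in the first row. Next I grip the ball with the closing line along the bed's y and test the first leg.

```bash
cat >> h.py <<'E'
def st(t):
    s=sensors.state();e=np.array(s['eef_pos']);f=np.array(s['ft_force']);d=e[:2]-O
    print(t,round(s['t'],2),'bed',np.round([d@XB,d@YB,e[2]],4),'Fbed',np.round([f[:2]@XB,f[:2]@YB,f[2]],1),'w',round(s['gripper_width'],3))
def lev(th,y): return bed(.105*np.sin(th),y,.034+.105*np.cos(th)+.003)
def lean(a,b,y,n=4):
    for t in np.linspace(a,b,n+1)[1:]:
        if robot.move_straight(lev(t,y),v=.06,contact_N=25): print('contact');break
    st(f'lean {b}')
E
python3 - <<'E'
from h import *
A=ori(np.deg2rad(165.2)); p=lev(-.235,-.1325)
robot.move_pose(p+[0,0,.08],A); st('above')
print(robot.move_straight(p,v=.08,contact_N=8)); st('at')
claw.close(20); st('grip')
lean(-.235,.33,-.1335)
E
```

```text
above 12.12 bed [-0.0246 -0.1322  0.2181] Fbed [-0.3  0.4  0.3] w 1.001
False
at 13.28 bed [-0.0239 -0.1327  0.1399] Fbed [-0.   0.8  0.3] w 1.003
grip 13.82 bed [-0.0243 -0.1321  0.1396] Fbed [-0.5  1.8  3.7] w 0.357
lean 0.33 15.43 bed [ 0.0346 -0.1328  0.136 ] Fbed [0.7 4.9 1.3] w 0.36
```

```bash
python3 - <<'E'
from h import *
print(robot.move_straight(lev(.33,-.1055),v=.05,contact_N=35)); st('row2')
lean(.33,-.33,-.1055); robot.wait(.15)
d=cap('top');cv2.imwrite('pics/top3.png',cv2.resize(d['pixels'][165:270,170:310,::-1],(800,600),interpolation=cv2.INTER_CUBIC))
d=cap('side');cv2.imwrite('pics/side3.png',cv2.resize(d['pixels'][130:290,200:400,::-1],(750,600),interpolation=cv2.INTER_CUBIC))
E
```

```text
False
row2 16.13 bed [ 0.034  -0.1073  0.1363] Fbed [ 0.5 -4.7 -0.1] w 0.354
lean -0.33 17.9 bed [-0.0345 -0.1056  0.1366] Fbed [-0.  -4.3  0.7] w 0.354
```

View pics/side3.png

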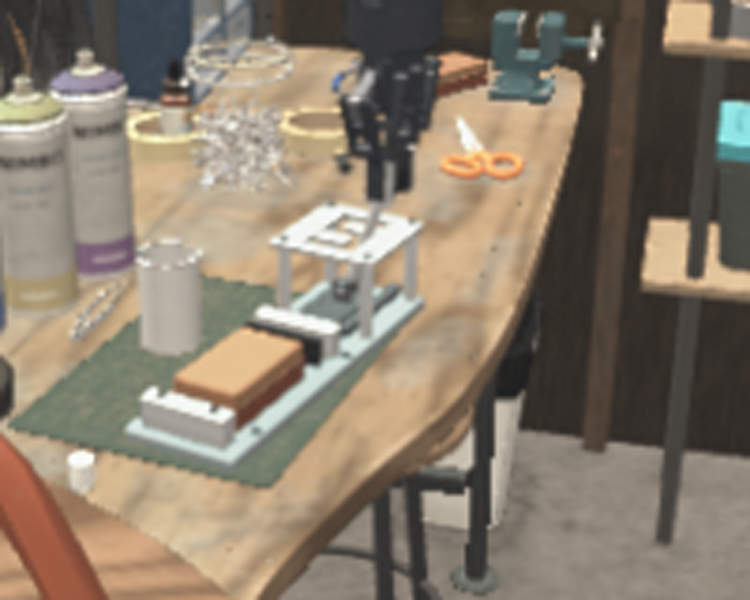

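The gripper holds the ball at (390,185) and the stem leans to the near end of the second row. The jaw (300,330) has moved towards the block. Remaining legs next.

```bash
python3 - <<'E'
from h import *
print(robot.move_straight(lev(-.33,-.0770),v=.04,contact_N=35)); st('row3')
lean(-.33,.33,-.0770); robot.wait(.2); st('end')
claw.gripper_open(); robot.wait(.2)
robot.move_straight(lev(.33,-.0770)+[0,0,.1],v=.12)
robot.move_pose(bed(-.15,-.15,.27),ori(np.deg2rad(165.2))); robot.wait(.2); st('away')
d=cap('top');W=world(d)
s=W[175:255,180:310];m=((s[...,2]>.040)&(s[...,2]<.052)).astype(np.uint8)
n,l,stt,_=cv2.connectedComponentsWithStats(m)
for i in range(1,n):
    if stt[i,4]>60:
        p=s[l==i];r=cv2.minAreaRect((p[:,:2]*1000).astype(np.float32));dd=np.array(r[0])/1000-O;print(r,'bed',dd@XB,dd@YB,np.median(p[:,2]))
p=s[(s[...,2]>.125)&(s[...,2]<.16)];c,_=cv2.minEnclosingCircle((p[:,:2]*1000).astype(np.float32));dd=np.array(c)/1000-O;print('ball',dd@XB,dd@YB)
cv2.imwrite('pics/top4.png',cv2.resize(d['pixels'][165:270,170:310,::-1],(800,600),interpolation=cv2.INTER_CUBIC))
E
```

```text
False
row3 19.01 bed [-0.0337 -0.0777  0.1368] Fbed [-1.  -5.5  1.9] w 0.354
lean 0.33 20.77 bed [ 0.0348 -0.0776  0.1361] Fbed [ 0.4 -4.1 -0.1] w 0.356
end 20.98 bed [ 0.0346 -0.0776  0.1362] Fbed [ 0.9 -5.8  0.2] w 0.357
away 23.75 bed [-0.1491 -0.1496  0.2693] Fbed [-1.  -0.1 -0. ] w 1.0
((553.6702880859375, -68.27297973632812), (98.71642303466797, 54.85963821411133), 75.47309875488281) bed -0.0013635335831494975 0.07310749135274813 0.04288916093146126
ball 0.03177008681982755 -0.07990914876032118
```

View pics/top4.png

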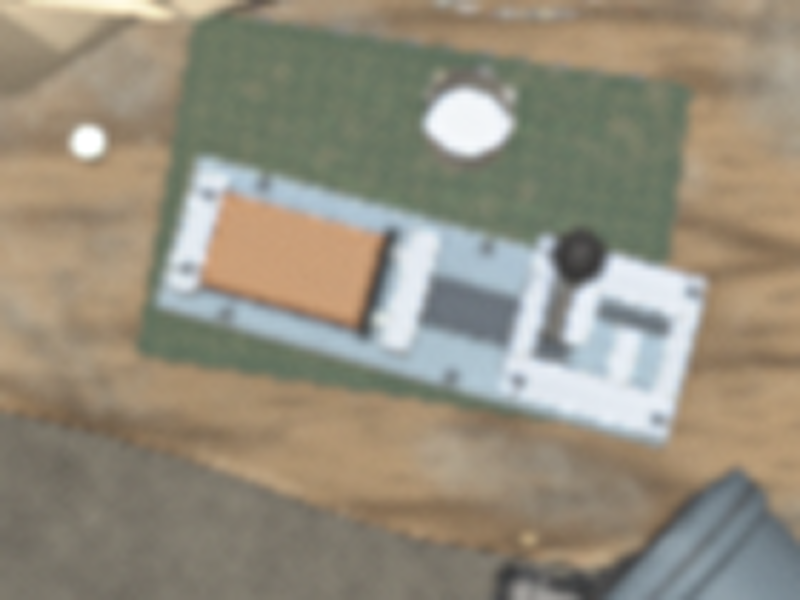

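The block (295,260) sits against the fence and the pad, and the ball (578,255) stands at the far end of the third row. The robot is clear and the other things haven't moved.

```bash
python3 -c "
from h import *
print(workorder.hand_in())"
```

```text
the job is handed in; nothing more can be done
None
```

I handed the job in after about 24 s of robot time. The last picture shows the block clamped between fence and pad, the lever in the dead end of the third row, and the things in view around it in place. The wax tin was never located in the images, and the hand-in returned no verdict.

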